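# Take the used in-line filter off the bench air outlet

## Task

The used air filter is plugged into the quick coupler of one of the two bench air outlets. Pull that coupler's spring sleeve back until the filter pops out, let the sleeve spring fully forward again, then draw the filter out and lay it flat inside the grey tray without dropping it. Leave the other outlet's coupler alone and do not disturb the tools and parts lying around.

Things in the scene. Friction and masses are not known exactly. Their poses are not given: they have to be found in the camera images.
- outlet_sleeve (a joint): Spring sleeve of the coupler that holds the filter. 0 = forward (rest), grows as it is pulled back towards the block, stop at 0.012 m. Spring 5 N at rest, 11.5 N at the stop; let go, it springs forward. About 7 mm back it unlocks: a spring inside then pushes the filter 15 mm out along the axis, where it stays hanging in the mouth. Until then the filter is locked in.
- outlet_sleeve_mid (a point): Middle of that sleeve, on its axis, moving with it. Level knurled steel tube 36 mm long, 30 mm across, with a collar 37 mm across on its rear 6 mm. x: level, from the mouth back to the block (the pulling direction); z up. The coupler's mouth is 20 mm and the filter's housing 30 mm ahead (-x). 19 mm of thinner body is free behind the sleeve. Free above and 55 mm to each side.
- outlet_mouth (a point): Fixed: centre of that coupler's mouth, 90 mm above the bench; x points level back into the coupler, z up. The outlet is bolted down; its aluminium block, 60 mm wide, top 118 mm above the bench, begins 72 mm behind the mouth.
- filter_center (a point): Middle of the filter's housing. Loose, 0.1 kg: aluminium cylinder 36 mm across, 55 mm long, black band at each end; on its +x end a 10 mm brass neck and a steel nipple 12 mm across, 33 mm long (tip 71 mm from here); on -x a 14 mm brass stub, 20 across. x points into the coupler. This point is 38 mm ahead of the mouth, 53 once popped; draw it 20 mm more, along the axis, to free it.
- tray_in (a point): Centre of the inner floor of the open grey tray, fixed to the bench, 4 mm above the bench. The tray is 140 mm along its x and 200 mm along its y (long way), walls 4 mm thick, rim 40 mm above the bench, empty.
- spare_sleeve (a joint): Sleeve of the other, identical outlet, which has nothing plugged in; 0 = forward. Leave alone.
- spare_sleeve_mid (a point): Middle of the other outlet's sleeve, 90 mm above the bench, axes as for the first.
- wrench: Bystander: steel wrench 170 mm long, lying flat between outlets and tray; origin at the middle of its underside.
- socket: Bystander: steel wrench socket 30 mm across, 36 mm high, standing; origin at its underside.
- bearing: Bystander: steel bearing ring 44 mm across, 13 mm high, lying between the outlets; origin at its underside.
- tape: Bystander: roll of black tape 90 mm across, 30 mm high, lying; origin at its underside.
- screwdriver: Bystander: screwdriver 150 mm long lying crosswise on the robot's side; origin at its underside.
- jar: Bystander: jar 70 mm across, 70 mm high, standing near the robot; origin at its underside.
Mind the look-alikes: they are no part of the job. There is more than one size of the part that bears filter_center; the job needs the smallest.

How it is judged:
On the way, in this order (a step that is already met when the one before it is completed fails the run):
1. the sleeve is pulled back and the filter has popped out of its lock (value of joint outlet_sleeve above 0.006 m and x of filter_center in the frame of outlet_mouth below -0.046 m), for 0.05 s.
2. the sleeve has sprung fully forward again (value of joint outlet_sleeve below 0.0015 m), for 0.2 s.
At the end, for the whole second after the job is handed in: The filter lies flat and at rest on the floor of the tray (its middle within the inner walls and less than 26 mm above the floor, its axis within 10 degrees of level); both sleeves are fully forward (within 1.5 mm) (x of filter_center in the frame of tray_in between -0.066 and 0.066 m and y of filter_center in the frame of tray_in between -0.096 and 0.096 m and z of filter_center in the frame of tray_in between 0.01 and 0.026 m and angle between filter_center's own x axis and vertical between 1.4 and 1.74 rad and linear speed of filter below 0.02 m/s and value of joint each of outlet_sleeve, spare_sleeve below 0.0015 m); the robot touches nothing.
It fails at once if the filter is dropped or thrown (moves faster than 0.9 m/s out of the fingers, a free fall of about 4 cm) (linear speed of filter above 0.9 m/s and contact force between filter and the fingers below 0.2 N).
It fails at once if the other outlet's sleeve is pulled (more than 4 mm) (value of joint spare_sleeve above 0.004 m).
It fails at once if a bystander (tool, part, jar or tape) is moved by more than 30 mm (distance of any of wrench, socket, bearing, tape, screwdriver, jar from where it was at the start of the episode above 0.03 m).
It also fails if it takes over 51 s, if anything falls off the work surface, if the arm or the gripper's body presses on something with over 40 N, if the wrist force passes 120 N, or if a joint passes its speed limit or range.

## Robot

A 6-joint arm with a two-finger parallel gripper is mounted at the origin on the work surface. World frame = base frame: x ahead of the robot, y to its left, z up, the work surface at z = 0. Lengths are in m, angles in rad, forces in N, time in s.
With the tool pointing down it reaches from about 0.3 to 0.875 m from the base axis. Payload 6.4 kg.
Tool frame: the origin (TCP) lies on the centre line of the jaws, within the pads' length; the fingertips stand ctrl.tip_extent ahead of it and the grasp point (between the pads) lies 8 mm behind it (ctrl.tip_extent is the distance from the TCP to the fingertips, in m); z points along the fingers, y is the line along which they close (so a half turn about z gives the same grasp; the last joint's range is limited). The gripper opens to 85 mm and grips with 20 to 120 N. Pads are 22 mm wide; open, the fingers measure 114 mm over their backs; the gripper's body (76 mm by 85 mm) begins 54 mm behind the grasp point. The pads swing forward as they close: fully open they stand 13 mm farther back than shut.
Start: joints at [-1.355, 0.181, 1.607, -0, 1.354, -0.206], TCP at [0.235, -0.525, 0.242] pointing down, gripper open.
Joint ranges: [-2.99, 2.99], [-0.89, 2.07], [0.3, 2.58], [-1.14, 4.28], [0, 2.63], [-3.12, 3.12]. Speed limits (rad/s): [2.57, 2.57, 3.01, 3.14, 3.14, 3.14].

## Interface

Orientations are given as a unit quaternion [w, x, y, z].
In Python, from bench import ctrl gives the robot as it stands.
- The arm moves only by the shell command python3 -m handwheel 'ROWS'. ROWS is JSON, a list of rows, each a list of 7 numbers: the turn, a rotation vector about the tool's x, y, z as a fraction of full scale, then the shift along the tool's x, y, z as a fraction of full scale, then the opening, from 0 (shut) to 1 (fully open). In form: [[rx, ry, rz, x, y, z, jaw], ...]. A call has exactly 8 rows; each row shifts and turns the commanded pose from where the row before left it, along the tool's axes as they then stand; what a row does not reach is not made up. Full scale, the value 1, is 300 mm for a shift and pi rad for a turn. A row lasts 1/10 s, in which the tool goes at most 50 mm and 8.59 degrees, less where a joint would pass 70% of its speed; a pose out of reach is approached as far as the arm can. A call with a number of a shift or a turn outside -1 to 1 is refused whole. A call with a gripper value outside its range is refused whole. The fingers move at their own pace and stop on an object; the grip force is fixed at half the most. Time passes only in rows, so rows that do not move let the fingers close, or fill a call up. It gives the time, the measured TCP pose, the force, the opening and the grip force at its end, in the units of the state.
- ctrl.get_obs(): the state, without advancing time (a new reading comes with each control period).
- ctrl.camera(name): name is "scene" or "top"; returns the picture (400x640x3 uint8, blue, green, red); there is no depth.
- ctrl.camera_model(name): a dict with "camera_matrix" (3x3 intrinsics, pixels), "dist_coeffs" ([k1, k2, p1, p2, k3] as OpenCV has them; the pictures are not rectified), "cam_to_world" (4x4, takes a point from camera to world coordinates). Camera axes: x right, y up, looking along -z (the intrinsics and any distortion apply to the point x, -y, -z); pixel columns grow to the right and rows downward; lengths in m; the calibration is good to about 2 mm. A picture is of the moment at which its call begins. camera_model takes no time and is no camera call.
- ctrl.hand_in(): hands the job in; it is judged then, once.
The state is a dict: "time_s": time; "q": joint angles; "dq": joint speeds; "joint_efforts": joint torques, N m; "eef_pos": TCP position; "eef_rot": TCP orientation; "wrist_force": force on the tool from outside, world axes, zero at the start; "torque": the same for the moment, N m; "opening": opening from 0.0 (shut) to 1.0 (fully open); "grasp_force": force on a finger pad.
Only numpy, scipy, OpenCV 4.12 (cv2) and the standard library are available. Lean on these libraries where they do the work, as an engineer would, in place of code of your own. Each camera call takes 0.05 s, during which the arm holds its last target. There are 200 camera calls.

## Working session

There is one attempt and no reset: what is moved stays moved. The work goes in short steps, Python scripts to look and compute and a shell command to move; the robot and the scene stay as the last step left them, time stands still between calls to the robot, and variables do not carry over. Pictures are saved under pics/ and viewed, at most 10 in all, crops included, and the job is handed in when it is done.

```bash
ls; mkdir -p pics
python3 - <<'E'
from bench import ctrl
import cv2,numpy as np
o=ctrl.get_obs();print(o,ctrl.tip_extent)
for n in("scene","top"):
    im=ctrl.camera(n);cv2.imwrite(f"pics/{n}0.png",im)
    m=ctrl.camera_model(n);print(n,m)
E
```

```text
pics
{'time_s': 0.0, 'q': array([-1.35529361e+00,  1.81540919e-01,  1.60803194e+00, -9.67418557e-06,
        1.35384753e+00, -2.06309051e-01]), 'dq': array([-0.00029079, -0.0002412 ,  0.00124557, -0.00073445, -0.00046213,
        0.00149214]), 'joint_efforts': array([-1.36330498e-03, -4.44872725e+01, -3.51343131e+01, -3.29919594e-04,
        9.14947770e-03,  3.46860546e-06]), 'eef_pos': array([ 0.23529919, -0.52403739,  0.24137267]), 'eef_rot': array([-9.13833649e-04,  9.77841046e-01,  2.09346732e-01, -8.92357230e-06]), 'wrist_force': array([-0.89213618, -0.45828181, -0.12124708]), 'torque': array([-0.03586385, -0.00608451, -0.04136401]), 'grasp_force': 0.0, 'opening': 1.0024011911336788} 0.011
scene {'camera_matrix': array([[449.95069951,   0.        , 318.64979641],
       [  0.        , 449.95069951, 200.97868386],
       [  0.        ,   0.        ,   1.        ]]), 'dist_coeffs': array([-0.08531429,  0.        ,  0.        ,  0.        ,  0.        ]), 'cam_to_world': array([[ 0.72966549, -0.49635025,  0.4703453 ,  1.02701452],
       [ 0.68377549,  0.52330765, -0.50852747, -0.4772921 ],
       [ 0.00627244,  0.69266553,  0.72123167,  0.82113655],
       [ 0.        ,  0.        ,  0.        ,  1.        ]])}
top {'camera_matrix': array([[434.7052481 ,   0.        , 318.08381607],
       [  0.        , 434.7052481 , 204.75231606],
       [  0.        ,   0.        ,   1.        ]]), 'dist_coeffs': array([-0.11847259,  0.        ,  0.        ,  0.        ,  0.        ]), 'cam_to_world': array([[ 0.01043821,  0.98509055, -0.17171969,  0.41716887],
       [-0.99993957,  0.00969042, -0.00519241,  0.02311241],
       [-0.00345096,  0.17176352,  0.98513217,  0.9972832 ],
       [ 0.        ,  0.        ,  0.        ,  1.        ]])}
```

View pics/scene0.png

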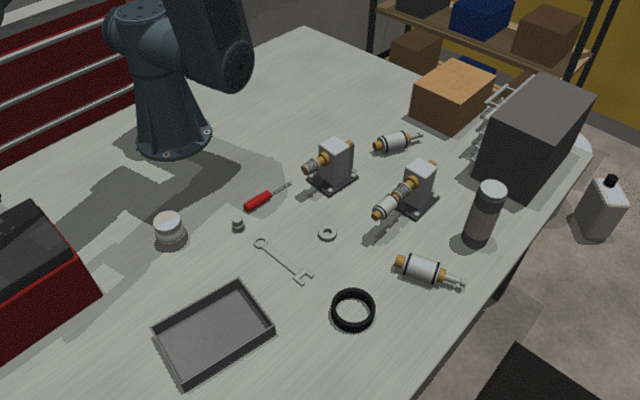

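View pics/top0.png

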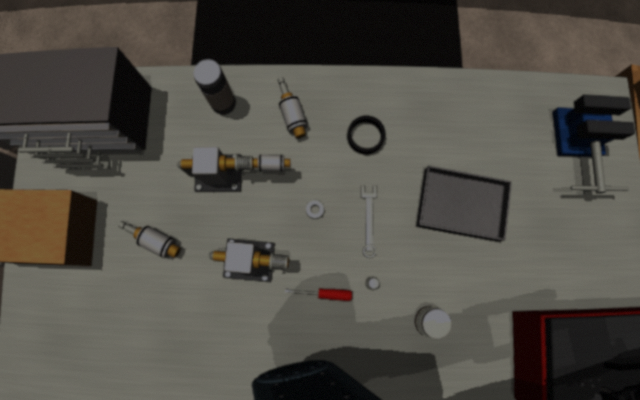

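The scene view shows three filters: one plugged at about scene (388,207) / top (270,162), and two loose at scene (395,142) / top (152,240) and scene (425,270) / top (291,113). The plugged one fits because it is seated in a coupler and looks smallest. The empty outlet is at top (250,259), the tray at top (463,204), and the arm shades the lower part of the top view. I'll confirm with an enlarged crop.

```bash
cat > h.py <<'E'
import cv2,numpy as np
from bench import ctrl
def ray(n,uv):
    m=ctrl.camera_model(n);T=m["cam_to_world"]
    p=cv2.undistortPoints(np.array([[uv]],float),m["camera_matrix"],m["dist_coeffs"])[0,0]
    return T[:3,3],T[:3,:3]@np.array([p[0],-p[1],-1])
def onz(n,uv,z):
    c,d=ray(n,uv);return c+d*(z-c[2])/d[2]
def proj(n,P):
    m=ctrl.camera_model(n);T=np.linalg.inv(m["cam_to_world"]);q=T[:3,:3]@np.array(P,float)+T[:3,3]
    return cv2.projectPoints(np.array([[q[0],-q[1],-q[2]]]),np.zeros(3),np.zeros(3),m["camera_matrix"],m["dist_coeffs"])[0][0,0]
def tri(a,b):
    c,d=ray("top",a);e,f=ray("scene",b);d/=np.linalg.norm(d);f/=np.linalg.norm(f)
    s=np.linalg.lstsq(np.c_[d,-f],e-c,rcond=None)[0];p=c+d*s[0];q=e+f*s[1]
    return (p+q)/2,np.linalg.norm(p-q)
E
python3 - <<'E'
import cv2,numpy as np
t=cv2.imread("pics/top0.png");s=cv2.imread("pics/scene0.png")
a=cv2.resize(t[135:195,170:310],None,fx=5.6,fy=5,interpolation=2)[:300,:784]
a=cv2.resize(t[137:187,170:303],None,fx=6,fy=6,interpolation=2)
b=cv2.resize(s[150:250,360:493][:48+50],None,fx=6,fy=6,interpolation=2)[:, :]
b=cv2.resize(s[155:235,360:460],None,fx=3.75,fy=3.75,interpolation=2)
c=np.zeros((600,798,3),np.uint8);c[:300]=a;c[300:,:375]=b
cv2.imwrite("pics/crop.png",c)
E
```

```text
(no output)
```

View pics/crop.png

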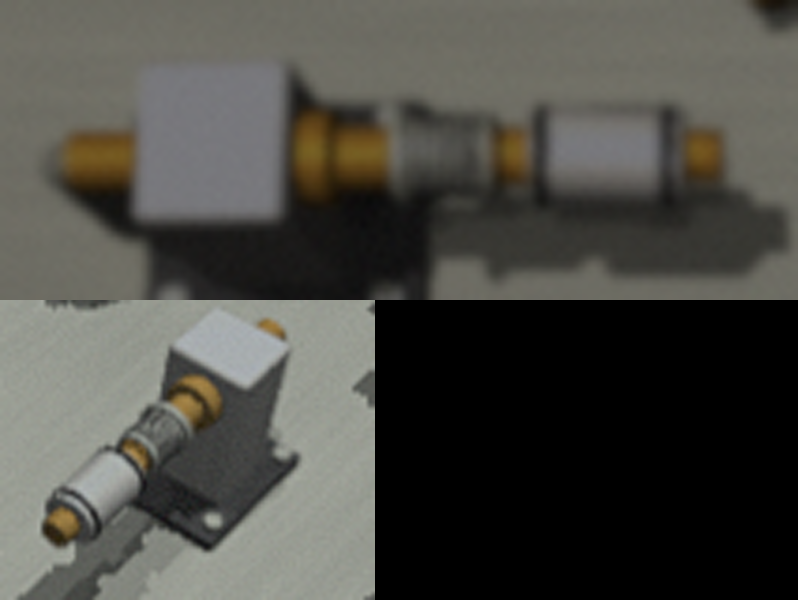

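The crop confirms the plugged filter: two black bands, a brass stub at the right end, and a neck into the knurled sleeve (crop u 390–497, v≈150), with housing u 535–683, v≈153. Next I'll turn these into positions and segment the tray.

Run:
```python
from h import *
np.set_printoptions(precision=4,suppress=True)
t=cv2.imread("pics/top0.png")
f=lambda u,v:((u+.5)/6-.5+170,(v+.5)/6-.5+137)
g=lambda u,v:((u+.5)/3.75-.5+360,(v-300+.5)/3.75-.5+155)
P={}
for k,u,v in[("stub end",724,154),("house front",684,154),("house rear",533,152),("sleeve front",497,151),("sleeve rear",390,151),("ring/block",290,155)]:
    P[k]=onz("top",f(u,v),.09);print(k,P[k])
a=P["house front"]-P["house rear"];print("len",np.linalg.norm(a),"sleeve",np.linalg.norm(P["sleeve front"]-P["sleeve rear"]))
print("tri filter",tri(f(608,153),g(99,492)),"tri sleeve",tri(f(443,151),g(157,431)))
for z,c in((.118,((135,67),(290,67),(285,220),(135,220))),):
    for p in c:print("block top",onz("top",f(*p),z))
# spare outlet & tray
print("spare mouth end",onz("top",(289,261),.09),"spare block-right",onz("top",(259,260),.09))
m=cv2.inRange(t[150:260,400:530],(0,0,0),(95,95,95))
cs=max(cv2.findContours(m,0,2)[0],key=cv2.contourArea);r=cv2.minAreaRect(cs+np.array([400,150]));print(r)
for p in cv2.boxPoints(r):print("tray corner",p,onz("top",p,.04))
for n,p in(("wr1",(369,187)),("wr2",(369,257)),("bearing",(315,210)),("tape",(366,135)),("loose",(291,113)),("jar",(433,322))):print(n,onz("top",p,.01))
```

```text
stub end [0.6679 0.089  0.09  ]
house front [0.6678 0.1034 0.09  ]
house rear [0.6681 0.158  0.09  ]
sleeve front [0.6684 0.1711 0.09  ]
sleeve rear [0.6682 0.21   0.09  ]
ring/block [0.6666 0.2466 0.09  ]
len 0.05461586460264526 sleeve 0.03896112029373795
tri filter (array([0.6688, 0.1315, 0.0886]), np.float64(0.001359488478629318)) tri sleeve (array([0.6673, 0.1903, 0.0965]), np.float64(0.002054414719736044))
block top [0.6911 0.2974 0.118 ]
block top [0.6911 0.2415 0.118 ]
block top [0.6354 0.2402 0.118 ]
block top [0.6351 0.2936 0.118 ]
spare mouth end [0.4561 0.0871 0.09  ] spare block-right [0.4573 0.1497 0.09  ]
((463.7182922363281, 203.7721405029297), (93.62095642089844, 64.89360809326172), 10.080597877502441)
tray corner [411.9512 227.5247] [ 0.5346 -0.1814  0.04  ]
tray corner [423.3097 163.6328] [ 0.682  -0.2118  0.04  ]
tray corner [515.4854 180.0196] [ 0.6467 -0.4282  0.04  ]
tray corner [504.1269 243.9114] [ 0.4987 -0.3914  0.04  ]
wr1 [ 0.6323 -0.0896  0.01  ]
wr2 [ 0.4703 -0.0882  0.01  ]
bearing [0.5769 0.0353 0.01  ]
tape [ 0.759  -0.0841  0.01  ]
loose [0.8129 0.0959 0.01  ]
jar [ 0.3255 -0.2316  0.01  ]
```

The measurements agree with the sizes given: housing 54.6 mm and z≈0.09 from triangulation. Values used:

| Point | World position (m) |
|---|---|
| Filter centre | (0.668, 0.131, 0.09) |
| Sleeve middle | (0.668, 0.189), axis along +y |
| Tray centre | (0.590, -0.303) |

First I turn the tool so its x points along world +y, then approach.

```bash
python3 -m handwheel '[[0,0,-0.0457,0,0,0,1],[0,0,-0.0457,0,0,0,1],[0,0,-0.0457,0,0,0,1],[0,0,-0.0457,0,0,0,1],[0,0,-0.0457,0,0,0,1],[0,0,-0.0457,0,0,0,1],[0,0,-0.0457,0,0,0,1],[0,0,-0.0457,0,0,0,1]]'
python3 -m handwheel '[[0,0,0,0.133,0.08,0,1],[0,0,0,0.133,0.08,0,1],[0,0,0,0.133,0.08,0,1],[0,0,0,0.133,0.08,0,1],[0,0,0,0.133,0.08,0,1],[0,0,0,0.133,0.08,0,1],[0,0,0,0.133,0.08,0,1],[0,0,0,0.133,0.08,0,1]]'
```

```text
time_s: 0.9
eef_pos: [0.2354, -0.5243, 0.2417]
eef_rot: [-0.0, 0.705, 0.709, 0.0]
wrist_force: [1.1, 0.2, -0.4]
opening: 1.002
grasp_force: 0.0
time_s: 1.7
eef_pos: [0.428, -0.2036, 0.2421]
eef_rot: [-0.0, 0.707, 0.707, 0.0]
wrist_force: [0.8, -0.8, 0.4]
opening: 1.002
grasp_force: 0.0
```

```bash
python3 -m handwheel '[[0,0,0,0.133,0.08,0,1],[0,0,0,0.133,0.08,0,1],[0,0,0,0.133,0.08,0,1],[0,0,0,0.133,0.08,0,1],[0,0,0,0.133,0.08,0,1],[0,0,0,0.133,0.08,0,1],[0,0,0,0.133,0.08,0,1],[0,0,0,0.133,0.08,0,1]]'
python3 -m handwheel '[[0,0,0,0.08,0.05,0,1],[0,0,0,0.08,0.05,0.05,1],[0,0,0,0.06,0.04,0.05,1],[0,0,0,0.02,0.02,0.05,1],[0,0,0,0,0,0.05,1],[0,0,0,0,0,0,1],[0,0,0,0,0,0,1],[0,0,0,0,0,0,1]]'
```

```text
time_s: 2.5
eef_pos: [0.6202, 0.1155, 0.2418]
eef_rot: [-0.0, 0.707, 0.707, -0.0]
wrist_force: [1.2, -0.6, 0.2]
opening: 0.999
grasp_force: 0.0
time_s: 3.3
eef_pos: [0.6681, 0.1847, 0.1835]
eef_rot: [0.001, 0.708, 0.707, 0.001]
wrist_force: [-0.5, -1.2, 0.2]
opening: 0.998
grasp_force: 0.0
```

```bash
python3 -m handwheel '[[0,0,0,0.006,0,0.08,1],[0,0,0,0,0,0.08,1],[0,0,0,0,0,0.08,1],[0,0,0,0,0,0.06,1],[0,0,0,0,0,0.025,1],[0,0,0,0,0,0,1],[0,0,0,0,0,0,0],[0,0,0,0,0,0,0]]'
python3 -m handwheel '[[0,0,0,0,0,0,0],[0,0,0,0,0,0,0],[0,0,0,0,0,0,0],[0,0,0,0,0,0,0],[0,0,0,0,0,0,0],[0,0,0,0,0,0,0],[0,0,0,0,0,0,0],[0,0,0,0,0,0,0]]'
python3 -c "
from h import *
im=ctrl.camera('top');a=im[125:205,170:330];b=ctrl.camera('scene')[120:240,340:480]
cv2.imwrite('pics/grip.png',np.vstack([cv2.resize(a,(600,300),interpolation=2),cv2.resize(b,(350,300),interpolation=2)[:,:].copy() if 0 else cv2.copyMakeBorder(cv2.resize(b,(350,300),interpolation=2),0,0,0,250,0)]))"
```

```text
time_s: 4.1
eef_pos: [0.6688, 0.1875, 0.0865]
eef_rot: [0.001, 0.707, 0.707, 0.001]
wrist_force: [-0.0, 0.6, 1.0]
opening: 0.689
grasp_force: 0.0
time_s: 4.9
eef_pos: [0.6676, 0.1875, 0.086]
eef_rot: [0.0, 0.707, 0.707, -0.0]
wrist_force: [-4.5, -0.6, 5.1]
opening: 0.323
grasp_force: 60.4
```

View pics/grip.png

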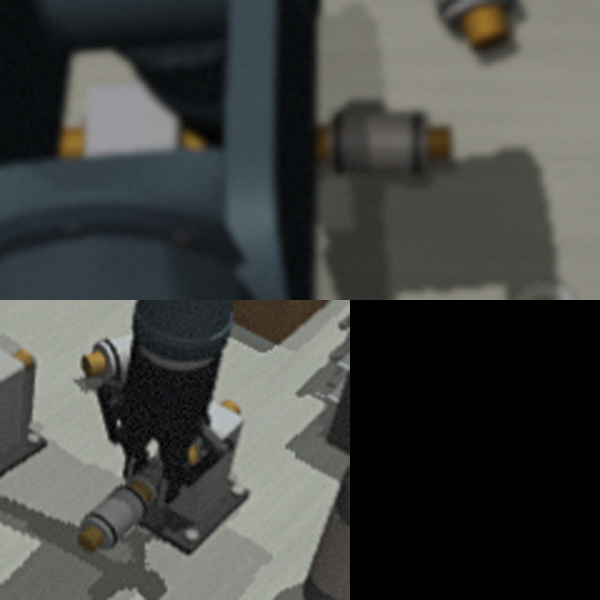

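The fingers hold the sleeve: the opening stopped at 0.32 and the pads read 60 N. The filter housing is free ahead of them, at crop (335–430, 140). Now I pull back.

```bash
python3 -m handwheel '[[0,0,0,0.007,0,0,0],[0,0,0,0.007,0,0,0],[0,0,0,0.007,0,0,0],[0,0,0,0.007,0,0,0],[0,0,0,0.007,0,0,0],[0,0,0,0,0,0,0],[0,0,0,0,0,0,0],[0,0,0,0,0,0,0]]'
python3 - <<'E'
from h import *
im=ctrl.camera('top');cv2.imwrite('pics/pull.png',cv2.resize(im[125:205,170:330],(600,300),interpolation=2))
b=im[152:176,240:310];hsv=cv2.cvtColor(b,cv2.COLOR_BGR2HSV);m=cv2.inRange(hsv,(8,120,50),(30,255,255));x=np.where(m.sum(0)>3*255)[0]+240;print(x,onz("top",(x.max()+.5,162),.09))
E
```

```text
time_s: 5.8
eef_pos: [0.6675, 0.1955, 0.086]
eef_rot: [0.001, 0.707, 0.707, -0.002]
wrist_force: [-5.2, -9.0, 7.4]
opening: 0.324
grasp_force: 60.6
[250 251 252 263 264 265 266 294 295 296 297] [0.66857364 0.07331233 0.09      ]
```

The stub end went from y=0.089 to 0.073, so the filter popped 15 mm with the sleeve about 8 mm back. Now I return the sleeve, let go, and lift.

```bash
python3 -m handwheel '[[0,0,0,-0.007,0,0,0],[0,0,0,-0.007,0,0,0],[0,0,0,-0.007,0,0,0],[0,0,0,-0.007,0,0,0],[0,0,0,-0.007,0,0,0],[0,0,0,0,0,0,0],[0,0,0,0,0,0,1],[0,0,0,0,0,0,1]]'
python3 -m handwheel '[[0,0,0,0,0,0,1],[0,0,0,0,0,0,1],[0,0,0,0,0,0,1],[0,0,0,0,0,0,1],[0,0,0,0,0,-0.06,1],[0,0,0,0,0,-0.08,1],[0,0,0,0,0,-0.08,1],[0,0,0,0,0,0,1]]'
python3 -m handwheel '[[0,0,0,-0.06,0,0,1],[0,0,0,-0.06,0,0,1],[0,0,0,-0.06,0,0,1],[0,0,0,-0.06,0,0,1],[0,0,0,0,0,0,1],[0,0,0,0,0,0,1],[0,0,0,0,0,0,1],[0,0,0,0,0,0,1]]'
python3 - <<'E'
from h import *
a=ctrl.camera('top')[125:205,170:330];b=ctrl.camera('scene')[140:240,340:480]
cv2.imwrite('pics/popped.png',np.vstack([cv2.resize(a,(600,300),interpolation=2),cv2.copyMakeBorder(cv2.resize(b,(420,300),interpolation=2),0,0,0,180,0)]))
E
```

```text
time_s: 6.65
eef_pos: [0.6679, 0.1874, 0.0849]
eef_rot: [0.0, 0.707, 0.707, 0.0]
wrist_force: [-0.3, 0.0, -0.1]
opening: 0.647
grasp_force: 0.0
time_s: 7.45
eef_pos: [0.6708, 0.1878, 0.1571]
eef_rot: [0.003, 0.707, 0.707, 0.004]
wrist_force: [0.9, 0.5, 2.3]
opening: 1.002
grasp_force: 0.0
time_s: 8.25
eef_pos: [0.6676, 0.1161, 0.1507]
eef_rot: [-0.0, 0.707, 0.707, 0.0]
wrist_force: [-0.2, 0.3, -0.6]
opening: 0.999
grasp_force: 0.0
```

View pics/popped.png

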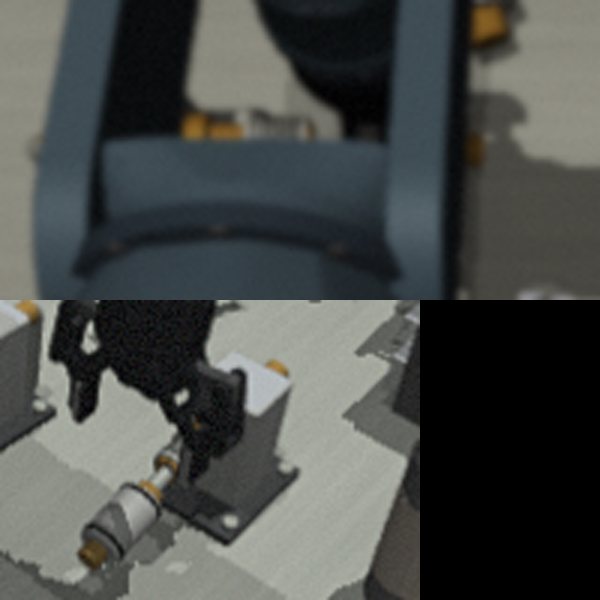

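The filter hangs popped in the mouth with its nipple showing (crop (150,490)), and the sleeve is forward. The jaws are over the housing, so I go down and grip.

```bash
python3 -c "
from h import *
print(proj('scene',(.668,.1155,.09)),'seen ~380.5,212.5')"
python3 -m handwheel '[[0,0,0,0,0,0.06,1],[0,0,0,0,0,0.06,1],[0,0,0,0,0,0.06,1],[0,0,0,0,0,0.02,1],[0,0,0,0,0,0,1],[0,0,0,0,0,0,1],[0,0,0,0,0,0,0],[0,0,0,0,0,0,0]]'
python3 -m handwheel '[[0,0,0,0,0,0,0],[0,0,0,0,0,0,0],[0,0,0,0,0,0,0],[0,0,0,0,0,0,0],[0,0,0,0,0,0,0],[0,0,0,0,0,0,0],[0,0,0,0,0,0,0],[0,0,0,0,0,0,0]]'
```

```text
[381.14174857 209.09398413] seen ~380.5,212.5
time_s: 9.15
eef_pos: [0.6684, 0.1154, 0.0919]
eef_rot: [0.001, 0.707, 0.707, 0.001]
wrist_force: [-0.4, -0.4, -1.0]
opening: 0.696
grasp_force: 0.0
time_s: 9.95
eef_pos: [0.6678, 0.1154, 0.0909]
eef_rot: [0.0, 0.707, 0.707, 0.0]
wrist_force: [0.4, -1.0, 1.6]
opening: 0.365
grasp_force: 59.0
```

```bash
python3 -m handwheel '[[0,0,0,-0.02,0,0,0],[0,0,0,-0.03,0,0,0],[0,0,0,-0.03,0,0,0],[0,0,0,-0.03,0,0,0],[0,0,0,-0.03,0,0,0],[0,0,0,-0.01,0,0,0],[0,0,0,0,0,0,0],[0,0,0,0,0,0,0]]'
python3 - <<'E'
from h import *
a=ctrl.camera('top')[125:205,190:350];b=ctrl.camera('scene')[140:240,340:480]
cv2.imwrite('pics/drawn.png',np.vstack([cv2.resize(a,(600,300),interpolation=2),cv2.copyMakeBorder(cv2.resize(b,(420,300),interpolation=2),0,0,0,180,0)]))
E
```

```text
time_s: 10.75
eef_pos: [0.6677, 0.0705, 0.0908]
eef_rot: [-0.0, 0.707, 0.707, 0.0]
wrist_force: [-0.5, -0.6, -0.8]
opening: 0.37
grasp_force: 58.9
```

View pics/drawn.png

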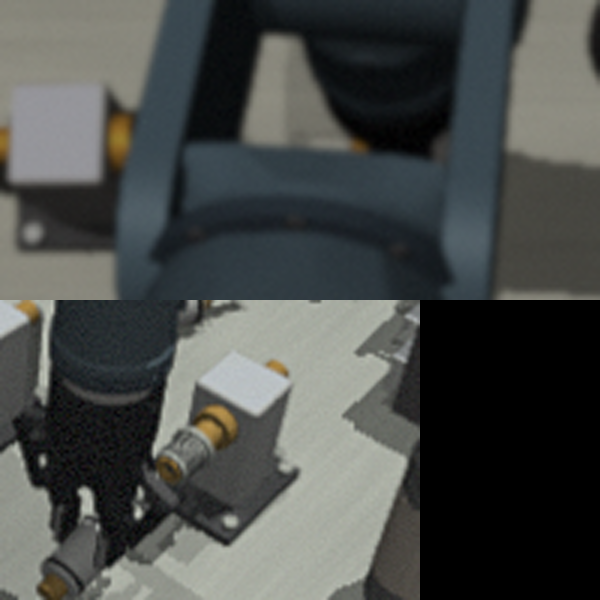

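The filter is out and held level, with the sleeve forward and the mouth empty (crop (170,465)). I lift it and carry it over the tray.

```bash
python3 -m handwheel '[[0,0,0,-0.03,0,-0.03,0],[0,0,0,-0.05,0,-0.05,0],[0,0,0,-0.08,-0.02,-0.05,0],[0,0,0,-0.1,-0.025,-0.02,0],[0,0,0,-0.1,-0.025,0,0],[0,0,0,-0.1,-0.025,0,0],[0,0,0,-0.1,-0.025,0,0],[0,0,0,-0.1,-0.025,0,0]]'
python3 -m handwheel '[[0,0,0,-0.1,-0.025,0,0],[0,0,0,-0.1,-0.025,0,0],[0,0,0,-0.1,-0.025,0,0],[0,0,0,-0.1,-0.02,0,0],[0,0,0,-0.09,-0.02,0,0],[0,0,0,-0.06,-0.02,0,0],[0,0,0,-0.03,0,0,0],[0,0,0,0,0,0,0]]'
python3 - <<'E'
from h import *
print(ctrl.get_obs()["eef_pos"])
a=ctrl.camera('top')[130:270,360:560];b=ctrl.camera('scene')[220:400,120:360]
cv2.imwrite('pics/over.png',np.vstack([cv2.resize(a,(400,280),interpolation=2),cv2.resize(b,(400,300),interpolation=2)]))
E
```

```text
time_s: 11.65
eef_pos: [0.6241, -0.1302, 0.1378]
eef_rot: [0.001, 0.707, 0.707, 0.0]
wrist_force: [-1.0, 0.3, -0.5]
opening: 0.365
grasp_force: 58.9
time_s: 12.45
eef_pos: [0.5834, -0.3029, 0.1364]
eef_rot: [0.0, 0.708, 0.706, 0.0]
wrist_force: [-0.3, 0.6, -0.9]
opening: 0.367
grasp_force: 58.9
[ 0.58343507 -0.30290338  0.13644594]
```

View pics/over.png

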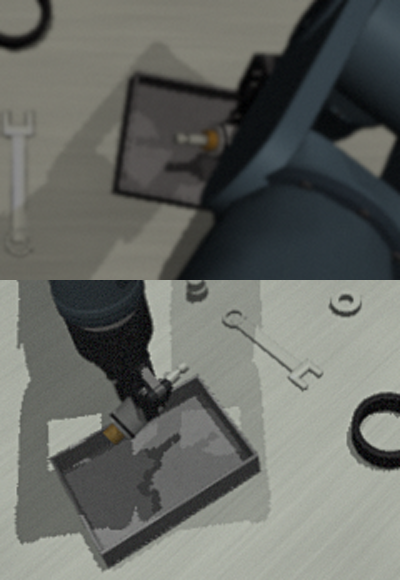

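The filter hangs over the tray with its nipple (top crop (177,138)) towards the wrench. Before lowering I check the tray centre and the filter's height in both views.

Run:
```python
from h import *
c=[onz("scene",(120+u*.6,220+(v-280)*.6),z) for u,v,z in((50,460,.04),(197,378,.04),(258,460,.04),(105,557,.04))]
print(np.round(c,3),np.mean(c,0))
print(tri((360+177/2,130+138.5/2),(120+187*.6,220+(368-280)*.6)),"neck",tri((360+213/2,130+139/2),(120+160*.6,220+(390-280)*.6)))
```

```text
[[ 0.514 -0.396  0.04 ]
 [ 0.55  -0.204  0.04 ]
 [ 0.686 -0.229  0.04 ]
 [ 0.653 -0.418  0.04 ]] [ 0.60060884 -0.31166386  0.04      ]
(array([ 0.58419672, -0.23706006,  0.13006475]), np.float64(0.0060220913255273605)) neck (array([ 0.58431454, -0.27544881,  0.12844656]), np.float64(0.005930162330546167))
```

```bash
python3 -m handwheel '[[0,0,0,-0.02,0.02,0,0],[0,0,0,-0.013,0.023,0.04,0],[0,0,0,0,0,0.07,0],[0,0,0,0,0,0.07,0],[0,0,0,0,0,0.07,0],[0,0,0,0,0,0.045,0],[0,0,0,0,0,0.02,0],[0,0,0,0,0,0,0]]'
python3 -m handwheel '[[0,0,0,0,0,0.007,0],[0,0,0,0,0,0.007,0],[0,0,0,0,0,0.007,0],[0,0,0,0,0,0.007,0],[0,0,0,0,0,0,0],[0,0,0,0,0,0,0],[0,0,0,0,0,0,0],[0,0,0,0,0,0,0]]'
```

```text
time_s: 13.35
eef_pos: [0.5966, -0.3098, 0.0413]
eef_rot: [-0.002, 0.707, 0.707, 0.0]
wrist_force: [-3.0, 3.6, 6.3]
opening: 0.364
grasp_force: 60.8
time_s: 14.15
eef_pos: [0.5988, -0.3094, 0.0375]
eef_rot: [0.0, 0.707, 0.707, 0.001]
wrist_force: [-6.0, 14.5, 27.3]
opening: 0.367
grasp_force: 59.3
```

Contact came early: 27 N at z=0.0375. I look before going on.

Run:
```python
from h import *
a=ctrl.camera('top')[150:250,400:540];b=ctrl.camera('scene')[260:400,130:300]
cv2.imwrite('pics/low.png',np.vstack([cv2.resize(a,(360,257),interpolation=2),cv2.resize(b,(360,296),interpolation=2)]))
cv2.imwrite('pics/low.png',np.hstack([cv2.resize(a,(380,271),interpolation=2),cv2.resize(b,(380,313),interpolation=2)[:271]]) if 0 else np.vstack([cv2.resize(a,(400,286),interpolation=2),cv2.resize(b,(380,313),interpolation=2)[:, :380].copy() if 0 else cv2.resize(b,(400,313),interpolation=2)]))
```

```text
(no output)
```

View pics/low.png

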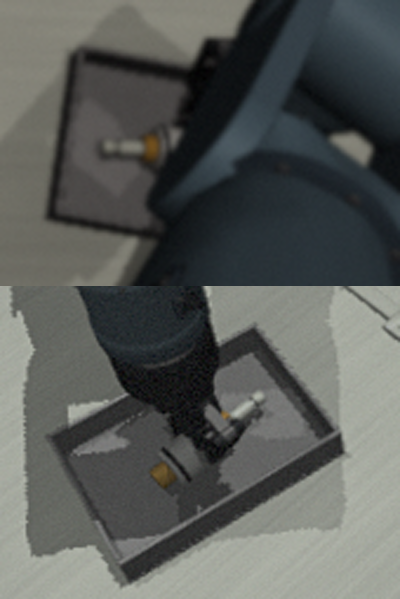

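The filter sits well inside the tray, clear of the walls: nipple tip at low crop (261,396), stub at (158,475). I check the height and tilt from both views.

Run:
```python
from h import *
for n,a,b in(("tip",(100,148),(261,396)),("neck",(150,149),(226,414))):
    print(n,tri((400+a[0]/2.857,150+a[1]/2.86),(130+b[0]*.425,260+(b[1]-286)*.4473)))
for y,z in((-.238,.022),(-.238,.03),(-.238,.04)):print(z,proj("top",(.598,y,z)),proj("scene",(.598,y,z)))
for z in(.022,.03):print("stubend",proj("scene",(.598,-.351,z)))
print("seen tip 435,201.8 / 240.9,309.2; stub end ~",130+153*.425,260+(478-286)*.4473)
```

```text
tip (array([ 0.59735909, -0.24088348,  0.01956984]), np.float64(0.000299729753027624))
neck (array([ 0.59550781, -0.27730022,  0.03141103]), np.float64(0.0027782400647736643))
0.022 [433.97804353 201.23363962] [242.0016727  307.87455444]
0.03 [434.8790715  200.60330257] [241.51986846 305.81290507]
0.04 [436.02524272 199.8012859 ] [240.90902029 303.19659653]
stubend [196.81075078 345.32937368]
stubend [195.97768802 343.41331273]
seen tip 435,201.8 / 240.9,309.2; stub end ~ 195.02499999999998 345.8816
```

The axis is at z≈0.02 and level, so the filter already rests on the floor, gripped low on the pads. I ease off, open part way, and rise.

```bash
python3 -m handwheel '[[0,0,0,0,0,-0.007,0],[0,0,0,0,0,-0.007,0],[0,0,0,0,0,0,0],[0,0,0,0,0,0,0.45],[0,0,0,0,0,0,0.55],[0,0,0,0,0,0,0.62],[0,0,0,0,0,0,0.62],[0,0,0,0,0,0,0.62]]'
python3 -m handwheel '[[0,0,0,0,0,-0.02,0.62],[0,0,0,0,0,-0.04,0.62],[0,0,0,0,0,-0.08,0.62],[0,0,0,0,0,-0.1,0.62],[0,0,0,0,0,-0.1,0.62],[0,0,0,0,0,-0.1,0.62],[0,0,0,0,0,0,0.62],[0,0,0,0,0,0,0.62]]'
python3 -m handwheel '[[0,0,0,-0.02,-0.1,-0.03,0.62],[0,0,0,-0.02,-0.1,0,0.62],[0,0,0,-0.02,-0.1,0,0.62],[0,0,0,-0.02,-0.1,0,0.62],[0,0,0,-0.02,-0.1,0,0.62],[0,0,0,0,0,0,0.62],[0,0,0,0,0,0,0.62],[0,0,0,0,0,0,0.62]]'
python3 - <<'E'
from h import *
a=ctrl.camera('top')[100:275,200:550];b=ctrl.camera('scene')[130:400,130:490]
cv2.imwrite('pics/end.png',np.vstack([cv2.resize(a,(480,240),interpolation=2),cv2.resize(b,(480,360),interpolation=2)]))
E
```

```text
time_s: 15.05
eef_pos: [0.5963, -0.3115, 0.0368]
eef_rot: [-0.0, 0.707, 0.707, -0.0]
wrist_force: [-0.3, -0.1, -0.0]
opening: 0.62
grasp_force: 0.0
time_s: 15.85
eef_pos: [0.597, -0.3119, 0.1711]
eef_rot: [0.002, 0.707, 0.707, 0.0]
wrist_force: [1.0, 0.3, -0.8]
opening: 0.624
grasp_force: 0.0
time_s: 16.65
eef_pos: [0.4469, -0.3411, 0.1777]
eef_rot: [-0.0, 0.707, 0.707, 0.0]
wrist_force: [0.2, -0.2, -0.7]
opening: 0.621
grasp_force: 0.0
```

View pics/end.png

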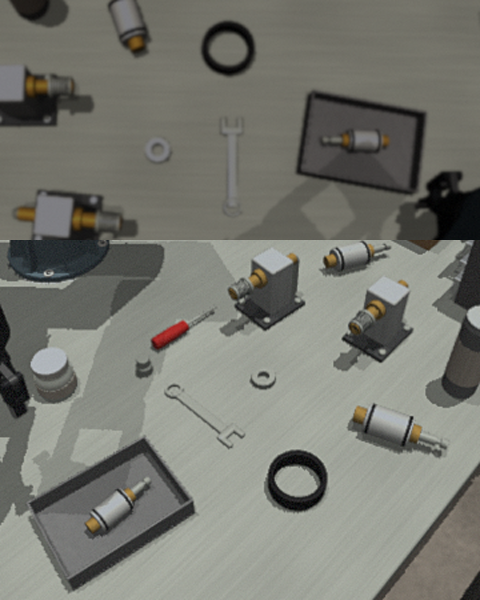

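The filter lies flat in the middle of the tray (end crop (110,508)), both sleeves are forward, the bystanders look in place, and the gripper is clear.

```bash
python3 -c "
from bench import ctrl
print(ctrl.hand_in())"
```

```text
the job is handed in; nothing more can be done
None
```

The job is handed in (about 17 s of the 51 s used; no verdict was returned): the filter popped out, its sleeve sprang forward again, and the last pictures show the filter lying flat in the grey tray, both sleeves forward and the tools and parts looking undisturbed.

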